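# Tip the onions out of the green pail

### The arm

A 6-joint arm with a two-finger parallel gripper is mounted at the origin on the work surface. World frame = base frame: x ahead of the robot, y to its left, z up, the work surface at z = 0. Lengths are in m, angles in rad, forces in N, time in s.
With the tool pointing down it reaches from about 0.25 to 0.775 m from the base axis. Payload 4 kg.
Tool frame: the origin (TCP) lies on the centre line of the jaws, within the pads' length; the fingertips stand 17 mm ahead of it and the grasp point (between the pads) lies 2 mm behind it; z points along the fingers, y is the line along which they close (so a half turn about z gives the same grasp; the last joint's range is limited). The gripper opens to 94 mm and grips with 3 to 60 N. Pads are 16 mm wide; open, the fingers measure 119 mm over their backs; the gripper's body (75 mm by 177 mm) begins 78 mm behind the grasp point.
Start: joints at [-1.452, 0.087, 1.371, -0, 1.684, -0.103], TCP at [0.121, -0.537, 0.196] pointing down, gripper open.
Joint ranges: [-3.1, 3.1], [-0.76, 2.03], [0.27, 2.55], [-1.08, 4.22], [0.17, 2.65], [-2.57, 2.57]. Speed limits (rad/s): [2.79, 2.79, 3.14, 3.14, 3.14, 3.14].

### API

Orientations are given as [roll, pitch, yaw] about the fixed x, y, z axes, in that order (R = Rz(yaw) Ry(pitch) Rx(roll)).
In Python, from bench import robot gives the robot as it stands.
- The arm moves only by the tool servo_tool, never from a script. Its argument "plan" is a list of rows, each a list of 7 numbers: the shift along the tool's x, y, z normalised to -1 to 1, where 1 is 0.1 m, then the turn, a rotation vector about the tool's x, y, z normalised to -1 to 1, where 1 is pi/2 rad, then the finger opening in mm, from 0 to 94. In form: [[x, y, z, ax, ay, az, gripper], ...]. A call has 1 to 12 rows; each row is the pose to reach, as a shift and turn from the pose commanded when the call began, along the tool's axes at that moment; what a row does not reach only later rows make up. A row lasts 1/12 s, in which the tool goes at most 41.7 mm and 7.16 degrees, less where a joint would pass 70% of its speed; a pose out of reach is approached as far as the arm can. A call with a number of a shift or a turn outside -1 to 1 is refused whole. A call with a gripper value outside its range is refused whole. The fingers move at their own pace and stop on an object; the grip force is fixed at half the most. Time passes only in rows, so rows that repeat a pose let the fingers close. It gives the time, the measured TCP pose, the force, the opening and the grip force at its end, in the units of the state.
- robot.get_obs(): the state, without advancing time (a new reading comes with each control period).
- robot.snapshot(name): name is "side" or "top" or "wrist"; returns the picture (384x512x3 uint8, red, green, blue); there is no depth.
- robot.camera_params(name): a dict with "camera_matrix" (3x3 intrinsics, pixels), "rvec" (rotation vector, rad) and "tvec" (3), from world to camera coordinates, as OpenCV has them; the wrist camera has in their place "tool_from_camera" (4x4, takes a point from camera to tool coordinates, whose origin is the TCP and whose axes are the flange's). Camera axes: x right, y down, z forward; pixel columns grow to the right and rows downward; lengths in m; the calibration is good to about 2 mm. The wrist camera is an equidistant fisheye: a pixel r from the principal point sees the ray r / f radians off the axis. A picture is of the moment at which its call begins: read the wrist's pose just before it. camera_params takes no time and is no camera call.
- robot.close_job(): hands the job in; it is judged then, once.
Trained networks look in the newest picture that a camera, given by its name, has taken for a name from the list of things; names that differ only in an ending like _2 or _b are one class to them, and where a whole thing is asked for, a point or a joint stands for the part that bears it (a point fixed in the world has none). Each returns a list of dicts, best first, with "conf" (0 to 1); they miss things now and then, are a little off and sometimes report something else, mostly with a low value. They report only what shows in the picture. A call takes as long as a camera call.
- robot.find_in(thing, camera): "extent" ([centre column, centre row, width, height] in pixels, round what is visible of it).
The state is a dict: "time": time; "joint_positions": joint angles; "qvel": joint speeds; "joint_torque": joint torques, N m; "tool_pos": TCP position; "ee_rot": TCP orientation; "wrist_force": force on the tool from outside, world axes, zero at the start; "wrist_torque": the same for the moment, N m; "width": finger opening in m; "finger_force": force on a finger pad.
Only numpy, scipy, OpenCV 4.12 (cv2) and the standard library are available. Lean on these libraries where they do the work, as an engineer would, in place of code of your own. Each camera call takes 0.05 s, during which the arm holds its last target. There are 200 camera calls.

### The job

Take the green pail by its bail and stand it upright on the dark wooden stand of the sorting tray. Then lean the bail forward over the orange stop strip and pull it on and down, so that the pail tips over its bottom rim and both onions roll out into the white trough. Leave the pail lying on its side with its mouth in the trough, and the onions out of it, in the trough.

Things in the scene. Friction and masses are not known exactly. Their poses are not given: they have to be found in the camera images.
- green_pail_mid (a point): Centre of the green metal pail (on its axis, half-way up): 115 mm high, 84 mm wide at the bottom, 104 mm at the rim, 3 mm wall, about 0.3 kg. It stands upright on the table (underside 57.5 mm below this point) with two onions in it. z: its axis towards the mouth; y: the bail's hinge line. A like blue pail holding a lime is a bystander; they may stand in either place.
- green_pail_grip (a point): Centre of the green pail's bail grip: wooden bar 12 mm thick, 60 mm long along y, turning freely on the wire. z: from the bail's hinge line to the grip, 90 mm; the hinge line is 106 mm above the underside. Wire arch 118 mm wide; slightly stiff hinge: starts within 0.2 rad of upright, stays where left, swings 1.9 rad each way. Lifted, the pail hangs level; lean the bail well forward before pulling.
- tray: Fixed tray, 400 x 220 mm. Origin on the table, under the front edge of its dark wooden stand, midway across; x: tipping direction, z up. Stand: x -140 to 0 mm, y within 110, top 35 mm high. Orange stop strip on it: x -10 to 0, top 41 mm high, full width; the pail's bottom rim braces on it. White trough: x 0 to 254, y within 104, floor 5 mm high, 4 mm ribs at x 130, 170, 210, walls 30 mm high.
- onion_a_mid (a point): Centre of a small onion: copper brown, round, 38 mm across, 35 g; starts in the green pail.
- onion_b_mid (a point): Centre of the second onion, the same as the first; starts in the green pail.

How it is judged:
By the outcome, as a careful person would: the job done as asked, in the order asked, and still so for the second after the job is handed in, with the robot touching nothing.
It also fails if it takes over 59 s, if anything falls off the work surface, if the arm or the gripper's body presses on something with over 40 N, if the wrist force passes 120 N, or if a joint passes its speed limit or range.

## Working session

There is one attempt and no reset: what is moved stays moved. The work goes in short steps, Python scripts to look and compute and a tool call to move; the robot and the scene stay as the last step left them, time stands still between calls to the robot, and variables do not carry over. Pictures are saved under pics/ and viewed, at most 10 in all, crops included, and the job is handed in when it is done.

Besides the shell and the picture viewer there is one more tool, called after "Call:" as name(argument=value, ...), one argument or row to a line, values as JSON. servo_tool: Moves the arm, as the interface text tells. Scaled input: -1 to 1 covers 0.1 m each way for a shift and pi/2 rad each way for a turn. Its arguments: {"type":"object","properties":{"plan":{"type":"array","items":{"type":"array","items":{"type":"number"}}}},"required":["plan"]}

```bash
mkdir -p pics; cat > h.py <<'E'
import numpy as np,cv2
from scipy.spatial.transform import Rotation as R
from bench import robot
def snap(c,f=None):
    im=np.asarray(robot.snapshot(c))
    if f: cv2.imwrite('pics/'+f,im[:,:,::-1])
    return im
def ray(c,px):
    p=robot.camera_params(c);K=np.array(p['camera_matrix'],float)
    Rm=cv2.Rodrigues(np.array(p['rvec'],float))[0];t=np.array(p['tvec'],float).ravel()
    d=Rm.T@np.linalg.inv(K)@np.array([px[0],px[1],1.]);return -Rm.T@t,d/np.linalg.norm(d)
def atz(c,px,z):
    o,d=ray(c,px);return o+d*(z-o[2])/d[2]
def tri(r):
    A=sum(np.eye(3)-np.outer(d,d) for o,d in r);b=sum((np.eye(3)-np.outer(d,d))@o for o,d in r)
    X=np.linalg.solve(A,b);return X,[np.linalg.norm(np.cross(X-o,d)) for o,d in r]
def proj(c,X):
    p=robot.camera_params(c);return cv2.projectPoints(np.array(X,float).reshape(-1,1,3),np.array(p['rvec'],float),np.array(p['tvec'],float),np.array(p['camera_matrix'],float),None)[0][:,0]
E
python3 - <<'E'
from h import *
np.set_printoptions(precision=4,suppress=True)
a=snap('side');b=snap('top')
cv2.imwrite('pics/a.png',cv2.resize(np.vstack([a,b])[:,:,::-1],None,fx=.78,fy=.78) if 0 else a[:,:,::-1]);cv2.imwrite('pics/b.png',b[:,:,::-1])
for c in('side','top'):
  print(c,ray(c,(256,192)))
  for n in('green_pail_mid','green_pail_grip','tray','onion_a_mid'):
    print(n,[(np.round(d['extent'],1),round(d['conf'],2)) for d in robot.find_in(n,c)][:4])
E
```

```text
side (array([0.3245, 0.718 , 0.7133]), array([ 0.2065, -0.7268, -0.6551]))
green_pail_mid [(array([202.7, 211. ,  50.7,  84.8]), 0.73)]
green_pail_grip [(array([202.2, 194.9,  45.7,  51.7]), 0.68)]
tray [(array([297.8, 184.3, 162.5,  83.8]), 0.67)]
onion_a_mid []
top (array([0.441 , 0.0938, 0.9244]), array([ 0.1508, -0.0483, -0.9874]))
green_pail_mid [(array([222.9, 168. ,  55.3,  55.6]), 0.81)]
green_pail_grip [(array([220.9, 162.9,  52.9,  40.7]), 0.66)]
tray [(array([347.9, 254.6, 109.8, 196.6]), 0.64)]
onion_a_mid [(array([228.9, 178.9,  19. ,  20.9]), 0.75)]
```

View pics/a.png

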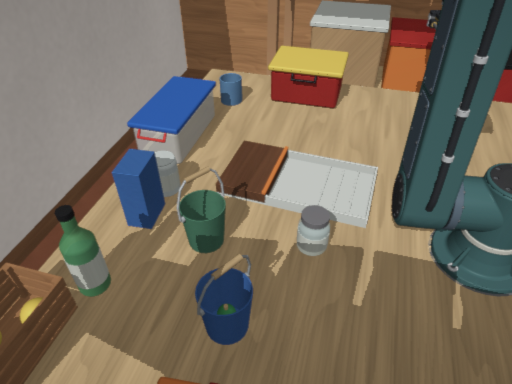

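View pics/b.png

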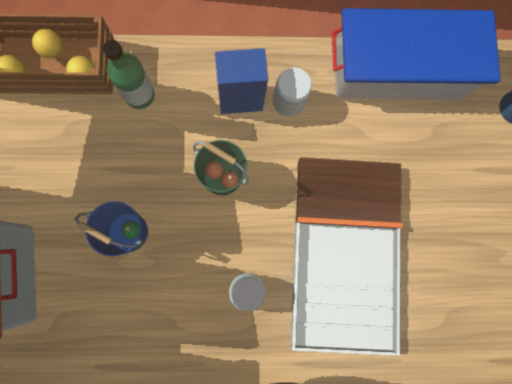

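The side view shows the green pail at about (203,212), with its grip at about (202,180), and the tray at (300,184). In the top view the green pail is at (221,167), its grip bar runs (203,145)–(235,163), and the orange strip runs (300,222)–(401,225) with the trough below it, towards the robot. I'll zoom in to get accurate pixels.

```bash
python3 - <<'E'
import cv2,numpy as np
a=cv2.imread('pics/a.png');b=cv2.imread('pics/b.png')
A=cv2.resize(a[165:255,170:235],None,fx=6,fy=6,interpolation=2);B=cv2.resize(b[130:205,185:255],None,fx=5.5,fy=5.5,interpolation=2)
H=max(len(A),len(B));o=np.zeros((H,A.shape[1]+B.shape[1],3),np.uint8);o[:len(A),:A.shape[1]]=A;o[:len(B),A.shape[1]:]=B
cv2.imwrite('pics/c.png',o);print(o.shape)
from h import *
np.set_printoptions(precision=4,suppress=True)
for c,im in(('top',b),('side',a)):
  h=cv2.cvtColor(im,cv2.COLOR_BGR2HSV);m=cv2.inRange(h,(5,170,120),(14,255,255))
  n,l,s,ce=cv2.connectedComponentsWithStats(m)
  for i in range(1,n):
    if s[i,4]>60:
      pts=np.argwhere(l==i)[:,::-1].astype(np.float32);print(c,s[i],cv2.minAreaRect(pts))
      q=cv2.boxPoints(cv2.minAreaRect(pts));print([atz(c,p,.041) for p in q])
for p in((297,351),(401,353),(299,158),(402,162)):print(p,atz('top',p,.035))
E
```

```text
(540, 775, 3)
side [ 382   46   45   45 1588] ((404.4389953613281, 67.54878234863281), (40.97010040283203, 43.399593353271484), 6.340191841125488)
[array([ 0.2541, -0.7127,  0.041 ]), array([ 0.2523, -1.1443,  0.041 ]), array([ 0.0825, -1.1347,  0.041 ]), array([ 0.1135, -0.7137,  0.041 ])]
side [262 148  25  46 188] ((274.2000427246094, 170.6000213623047), (3.5777082443237305, 50.98234558105469), 26.56505012512207)
[array([ 0.523 , -0.0293,  0.041 ]), array([ 0.5118, -0.2442,  0.041 ]), array([ 0.501 , -0.2386,  0.041 ]), array([ 0.5135, -0.0255,  0.041 ])]
side [159 378  34   6 121] ((175.5, 380.5), (33.0, 5.0), 0.0)
[array([0.5603, 0.4802, 0.041 ]), array([0.564 , 0.4727, 0.041 ]), array([0.5108, 0.4574, 0.041 ]), array([0.5077, 0.4651, 0.041 ])]
(297, 351) [ 0.2538 -0.0295  0.035 ]
(401, 353) [ 0.247  -0.2408  0.035 ]
(299, 158) [ 0.6504 -0.0425  0.035 ]
(402, 162) [ 0.642  -0.2655  0.035 ]
```

View pics/c.png

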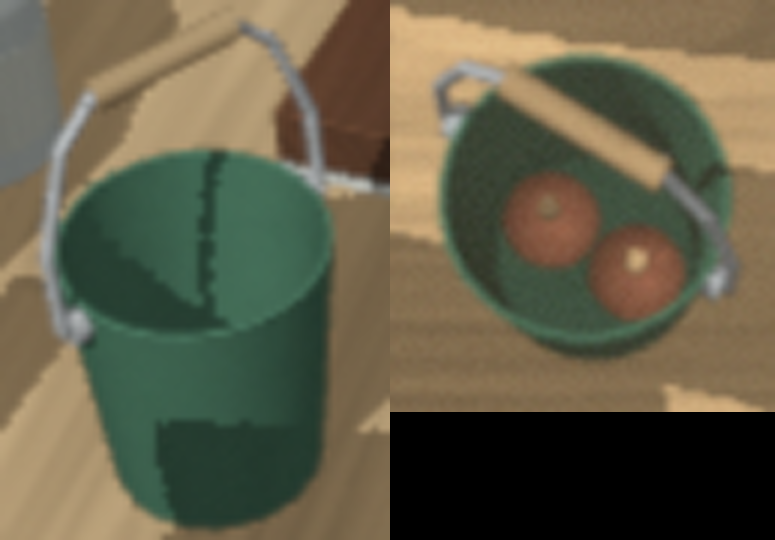

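Both crops are clear. In the side crop the grip ends are at (95,93) and (240,18), and in the top crop at (503,85) and (665,175). The rim ellipses are centred near (195,242) and (587,200).

```bash
python3 - <<'E'
from h import *
np.set_printoptions(precision=4,suppress=True)
S=lambda u,v:ray('side',(170+u/6-.4,165+v/6-.4));T=lambda u,v:ray('top',(185+(u-390)/5.5-.4,130+v/5.5-.4))
for n,s,t in(('gripL',(96,92),(504,83)),('gripR',(240,20),(664,174)),('rim',(195,242),(587,200)),('hinge',(75,325),(452,122))):
  print(n,*tri([S(*s),T(*t)]))
print('strip top', [atz('top',p,.041) for p in((300,219),(300,224),(401,222),(401,227))])
print('ribs/trough', [atz('top',p,.035) for p in((295,352),(399,354))])
p=robot.camera_params('wrist');print(p);o=robot.get_obs();print(o['tool_pos'],o['ee_rot'],o['time'],o['wrist_force'])
E
```

```text
gripL [0.6363 0.1462 0.196 ] [np.float64(0.0003287951885584902), np.float64(0.00032879518855866683)]
gripR [0.6051 0.095  0.1958] [np.float64(0.0014357957345995163), np.float64(0.0014357957345995998)]
rim [0.6172 0.1229 0.1102] [np.float64(0.0006962049373742667), np.float64(0.0006962049373741316)]
hinge [0.6458 0.1709 0.1054] [np.float64(6.745059585926159e-05), np.float64(6.745059585913581e-05)]
strip top [array([ 0.5189, -0.0407,  0.041 ]), array([ 0.5085, -0.0405,  0.041 ]), array([ 0.512 , -0.2536,  0.041 ]), array([ 0.5015, -0.253 ,  0.041 ])]
ribs/trough [array([ 0.2519, -0.0255,  0.035 ]), array([ 0.2451, -0.2366,  0.035 ])]
{'camera_matrix': array([[297.3186,   0.    , 260.7217],
       [  0.    , 297.3186, 186.7487],
       [  0.    ,   0.    ,   1.    ]]), 'tool_from_camera': array([[-0.0008, -0.967 , -0.2547,  0.074 ],
       [ 1.    , -0.0004, -0.0015,  0.0009],
       [ 0.0013, -0.2547,  0.967 , -0.1897],
       [ 0.    ,  0.    ,  0.    ,  1.    ]])}
[ 0.121  -0.5365  0.1956] [3.1415 0.     0.2218] 0.5 [0.376  0.2852 1.2508]
```

Call:
servo_tool(
  plan=[
    [0.3,-0.25,-0.3,0,0,0,60],
    [0.6,-0.5,-0.6,0,0,0,60],
    [1,-0.84,-1,0,0,0,60],
    [1,-0.84,-1,0,0,0,60],
    [1,-0.84,-1,0,0,0,60],
  ],
)

```text
time: 0.92
tool_pos: [0.2033, -0.431, 0.303]
ee_rot: [3.13, -0.003, 0.227]
wrist_force: [0.1, -1.4, 1.6]
width: 0.0642
finger_force: 0.0
```

Call:
servo_tool(
  plan=[
    [0.3,-0.25,0,0,0,0,60],
    [0.6,-0.5,0,0,0,0,60],
    [0.9,-0.75,0,0,0,0,60],
    [1,-0.84,0,0,0,0,60],
  ],
)

```text
time: 1.25
tool_pos: [0.2809, -0.3259, 0.2955]
ee_rot: [-3.141, -0.002, 0.225]
wrist_force: [-0.7, -0.9, 0.8]
width: 0.0599
finger_force: 0.0
```

Call:
servo_tool(
  plan=[
    [0.3,-0.25,0,0,0,0,60],
    [0.6,-0.5,0,0,0,0,60],
    [0.9,-0.75,0,0,0,0,60],
    [1,-0.84,0,0,0,0,60],
  ],
)

```text
time: 1.58
tool_pos: [0.36, -0.2218, 0.2951]
ee_rot: [-3.14, -0.001, 0.226]
wrist_force: [0.8, 0.4, -0.2]
width: 0.0599
finger_force: 0.0
```

Call:
servo_tool(
  plan=[
    [0.3,-0.25,0,0,0,0,60],
    [0.6,-0.5,0,0,0,0,60],
    [0.9,-0.75,0,0,0,0,60],
    [1,-0.84,0,0,0,0,60],
  ],
)

```text
time: 1.92
tool_pos: [0.4392, -0.1177, 0.2945]
ee_rot: [-3.14, -0.0, 0.226]
wrist_force: [-1.1, -1.0, 0.1]
width: 0.06
finger_force: 0.0
```

Call:
servo_tool(
  plan=[
    [0.3,-0.25,0,0,0,0,60],
    [0.6,-0.5,0,0,0,0,60],
    [0.9,-0.75,0,0,0,0,60],
    [1,-0.84,0,0,0,0,60],
  ],
)

```text
time: 2.25
tool_pos: [0.5183, -0.0137, 0.2938]
ee_rot: [-3.14, 0.001, 0.226]
wrist_force: [-0.5, 0.4, -0.4]
width: 0.06
finger_force: 0.0
```

Call:
servo_tool(
  plan=[
    [0.3,-0.25,0,0,0,0,60],
    [0.6,-0.5,0,0,0,0,60],
    [0.7,-0.6,0,0,0,0,60],
  ],
)

```text
time: 2.5
tool_pos: [0.5732, 0.0596, 0.2935]
ee_rot: [-3.14, 0.002, 0.225]
wrist_force: [-0.2, -0.1, -0.5]
width: 0.06
finger_force: 0.0
```

Call:
servo_tool(
  plan=[
    [0.2,-0.17,0,0,0,-0.07,60],
    [0.4,-0.34,0,0,0,-0.14,60],
    [0.6,-0.49,0,0,0,-0.21,60],
    [0.6,-0.49,0,0,0,-0.28,60],
    [0.6,-0.49,0,0,0,-0.35,60],
    [0.6,-0.49,0,0,0,-0.42,60],
    [0.6,-0.49,0,0,0,-0.51,60],
    [0.6,-0.49,0,0,0,-0.51,60],
    [0.6,-0.49,0,0,0,-0.51,60],
  ],
)

```text
time: 3.25
tool_pos: [0.6192, 0.117, 0.2952]
ee_rot: [-3.141, 0.001, 1.02]
wrist_force: [0.3, -0.2, 0.4]
width: 0.0602
finger_force: 0.0
```

```bash
cat >> h.py <<'E'
def wproj(X,o):
    p=robot.camera_params('wrist');K=np.array(p['camera_matrix']);M=np.array(p['tool_from_camera'])
    T=np.eye(4);T[:3,:3]=R.from_euler('xyz',o['ee_rot']).as_matrix();T[:3,3]=o['tool_pos']
    c=np.linalg.inv(T@M)@np.r_[X,1];r=np.hypot(c[0],c[1]);th=np.arctan2(r,c[2])
    return K[:2,2]+K[0,0]*th*c[:2]/r
def wtool(X,o): return R.from_euler('xyz',o['ee_rot']).as_matrix().T@(np.array(X)-o['tool_pos'])
E
python3 - <<'E'
from h import *
np.set_printoptions(precision=4,suppress=True)
o=robot.get_obs();im=snap('wrist')[:,:,::-1].copy()
for X in([.6363,.1462,.196],[.6051,.095,.196]): 
  q=wproj(X,o);print(q);cv2.circle(im,tuple(int(v) for v in q),3,(0,0,255),1)
cv2.imwrite('pics/d.png',im)
print(o['tool_pos'],o['ee_rot'],'to grip, tool axes',wtool([.6207,.1206,.196],o))
E
```

```text
[259.6222 150.7331]
[259.9488 208.9012]
[0.6192 0.117  0.2952] [-3.1414  0.001   1.0196] to grip, tool axes [ 0.004  -0.0006  0.0992]
```

View pics/d.png

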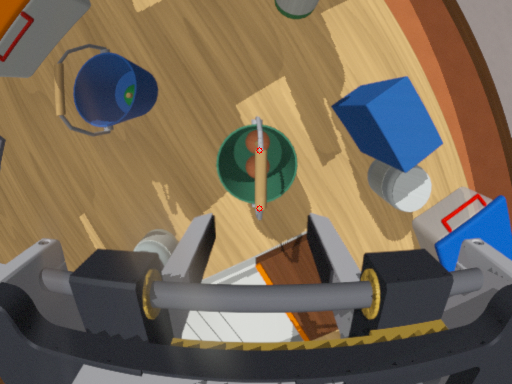

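The two grip ends I measured project onto the bar in the wrist view at (260,150) and (260,208), so I'm going down to grasp.

Call:
servo_tool(
  plan=[
    [0.04,0,0.25,0,0,0,60],
    [0.04,0,0.5,0,0,0,60],
    [0.04,0,0.75,0,0,0,60],
    [0.04,0,0.9,0,0,0,60],
    [0.04,0,1,0,0,0,60],
    [0.04,0,1,0,0,0,60],
    [0.04,0,1,0,0,0,60],
  ],
)

```text
time: 3.88
tool_pos: [0.6213, 0.1212, 0.1957]
ee_rot: [-3.142, 0.0, 1.022]
wrist_force: [0.2, -0.4, -0.5]
width: 0.0601
finger_force: 0.0
```

Call:
servo_tool(
  plan=[
    [0,0,0,0,0,0,40],
    [0,0,0,0,0,0,20],
    [0,0,0,0,0,0,5],
    [0,0,0,0,0,0,5],
    [0,0,0,0,0,0,5],
    [0,0,0,0,0,0,5],
    [0,0,0,0,0,0,5],
    [0,0,0,0,0,0,5],
    [0,0,0,0,0,0,5],
    [0,0,0,0,0,0,5],
  ],
)

```text
time: 4.72
tool_pos: [0.6212, 0.1215, 0.1954]
ee_rot: [-3.141, 0.0, 1.023]
wrist_force: [-0.2, -0.2, -0.2]
width: 0.0054
finger_force: 0.0
```

The fingers closed to 5.4 mm with no force on them, so the bar wasn't gripped. I'll look before doing anything else.

```bash
python3 - <<'E'
from h import *
a=snap('side');b=snap('top');w=snap('wrist')
A=cv2.resize(a[120:260,140:270],None,fx=3,fy=3,interpolation=2);W=cv2.resize(w[90:290,150:370],None,fx=1.8,fy=1.8,interpolation=2)
o=np.zeros((420,A.shape[1]+W.shape[1],3),np.uint8);o[:len(A),:A.shape[1]]=A;o[:len(W),A.shape[1]:]=W
cv2.imwrite('pics/e.png',o[:,:,::-1]);print(o.shape)
for c in('side','top','wrist'):
  for n in('green_pail_mid','green_pail_grip'):
    print(c,n,[(np.round(d['extent'],1),round(d['conf'],2)) for d in robot.find_in(n,c)][:4])
E
```

```text
(420, 786, 3)
side green_pail_mid [(array([203.8, 209.2,  51.5,  87.1]), 0.91)]
side green_pail_grip [(array([202. , 192.7,  47.2,  49.6]), 0.61)]
top green_pail_mid [(array([228.4, 172. ,  35.5,  49.2]), 0.74)]
top green_pail_grip [(array([238.1, 168.6,  21.1,  25.9]), 0.41)]
wrist green_pail_mid [(array([254.5, 198.9, 110.2, 150.7]), 0.92)]
wrist green_pail_grip [(array([262.1, 198. ,  25.1, 146.2]), 0.81), (array([254.9, 199.1, 111.4, 151.1]), 0.33)]
```

View pics/e.png

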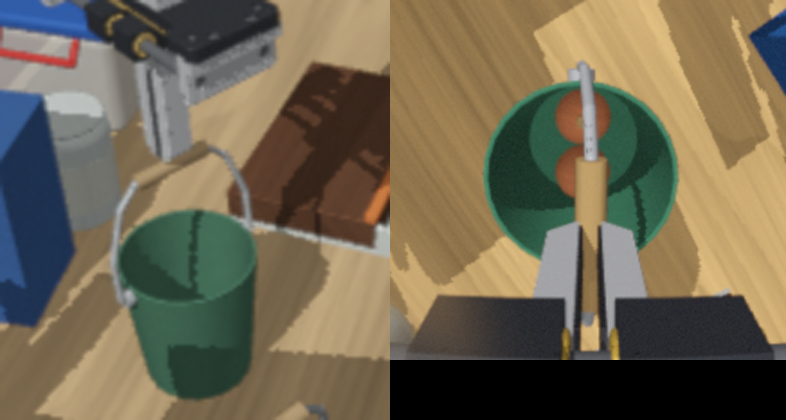

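```bash
python3 - <<'E'
from h import *
np.set_printoptions(precision=4,suppress=True)
o=robot.get_obs();t=np.array(o['tool_pos'])
crop=lambda c,p:((p-[140,120])*3 if c=='side' else (p-[150,90])*1.8+[396-0,0])
for n,X in(('tcp',t),('tip',t-[0,0,.017]),('barL',[.6363,.1462,.196]),('barR',[.6051,.095,.196])):
  print(n,'side crop',crop('side',proj('side',X)[0]),'wrist crop',crop('wrist',wproj(np.array(X),o)))
E
```

```text
tcp side crop [171.4235 162.2905] wrist crop [594.3346 234.2469]
tip side crop [173.8147 181.2434] wrist crop [594.4028 219.274 ]
barL side crop [137.2419 179.8221] wrist crop [594.0823 160.2406]
barR side crop [206.7715 143.1654] wrist crop [594.4094 306.5402]
```

```bash
python3 - <<'E'
from h import *
a=snap('side');w=snap('wrist')
A=cv2.resize(a[150:200,172:228],None,fx=7,fy=7,interpolation=cv2.INTER_NEAREST);W=cv2.resize(w[160:260,215:305],None,fx=4,fy=4,interpolation=cv2.INTER_NEAREST)
o=np.zeros((400,A.shape[1]+W.shape[1],3),np.uint8);o[:len(A),:A.shape[1]]=A;o[:len(W),A.shape[1]:]=W
cv2.imwrite('pics/f.png',o[:,:,::-1])
E
```

```text
(no output)
```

View pics/f.png

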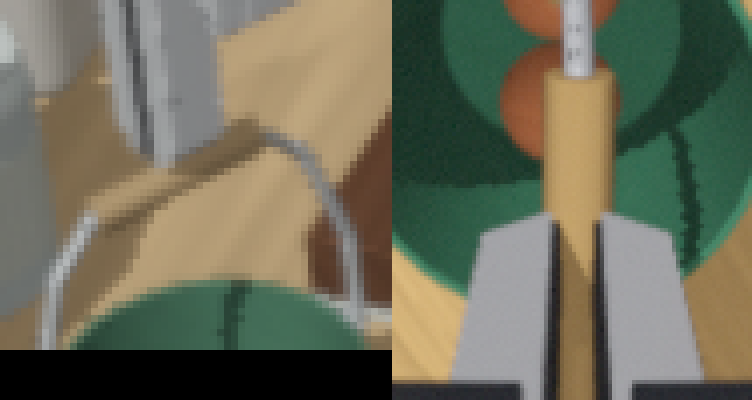

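The side view shows the fingertips ending at (196,174), just above the bar. That is about 18 mm higher than the readings imply. In the wrist view the bar looks 16.7 px wide, which also puts it about 18 mm further away than expected. I'll open, go 20 mm lower and close again.

Call:
servo_tool(
  plan=[
    [0,0,0,0,0,0,40],
    [0,0,0,0,0,0,40],
    [0,0,0,0,0,0,40],
    [0,0,0,0,0,0,40],
    [0,0,0.1,0,0,0,40],
    [0,0,0.2,0,0,0,40],
    [0,0,0.2,0,0,0,40],
    [0,0,0.2,0,0,0,40],
  ],
)

```text
time: 5.93
tool_pos: [0.6203, 0.1214, 0.1735]
ee_rot: [-3.139, 0.002, 1.023]
wrist_force: [-0.1, -0.3, -0.5]
width: 0.0404
finger_force: 0.0
```

Call:
servo_tool(
  plan=[
    [0,0,0,0,0,0,20],
    [0,0,0,0,0,0,5],
    [0,0,0,0,0,0,5],
    [0,0,0,0,0,0,5],
    [0,0,0,0,0,0,5],
    [0,0,0,0,0,0,5],
    [0,0,0,0,0,0,5],
    [0,0,0,0,0,0,5],
  ],
)

```text
time: 6.6
tool_pos: [0.6215, 0.1215, 0.176]
ee_rot: [3.141, -0.0, 1.023]
wrist_force: [0.5, 0.6, 1.9]
width: 0.0113
finger_force: 30.0
```

```bash
python3 - <<'E'
from h import *
a=snap('side');w=snap('wrist')
A=cv2.resize(a[150:200,172:228],None,fx=7,fy=7,interpolation=cv2.INTER_NEAREST);W=cv2.resize(w[160:260,215:305],None,fx=4,fy=4,interpolation=cv2.INTER_NEAREST)
o=np.zeros((400,A.shape[1]+W.shape[1],3),np.uint8);o[:len(A),:A.shape[1]]=A;o[:len(W),A.shape[1]:]=W
cv2.imwrite('pics/g.png',o[:,:,::-1])
E
```

```text
(no output)
```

View pics/g.png

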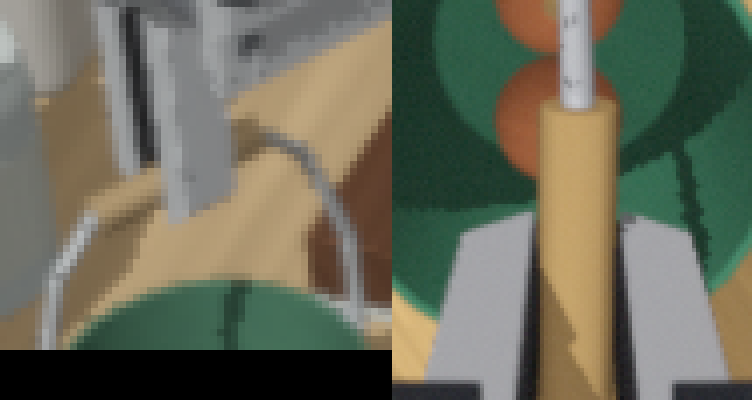

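The bar is now gripped: opening 11.3 mm, 30 N, with the fingertips below it. In my readings the grip is about 20 mm above the TCP z. Next I lift and carry.

Call:
servo_tool(
  plan=[
    [0,0,-0.05,0,0,0,5],
    [0,0,-0.15,0,0,0,5],
    [0,0,-0.3,0,0,0,5],
    [0,0,-0.45,0,0,0,5],
    [0,0,-0.6,0,0,0,5],
    [0,0,-0.75,0,0,0,5],
    [0,0,-0.85,0,0,0,5],
    [0,0,-0.9,0,0,0,5],
    [0,0,-0.9,0,0,0,5],
  ],
)

```text
time: 7.45
tool_pos: [0.6217, 0.1216, 0.267]
ee_rot: [3.14, -0.001, 1.023]
wrist_force: [0.3, -0.0, -3.8]
width: 0.0109
finger_force: 30.0
```

Call:
servo_tool(
  plan=[
    [-0.05,0.02,0,0,0,0,5],
    [-0.15,0.05,0,0,0,0,5],
    [-0.3,0.11,0,0,0,0,5],
    [-0.5,0.18,0,0,0,0,5],
    [-0.68,0.24,0,0,0,0,5],
    [-0.87,0.31,0,0,0,0,5],
  ],
)

```text
time: 7.95
tool_pos: [0.6012, 0.0295, 0.2641]
ee_rot: [-3.139, 0.002, 1.023]
wrist_force: [0.7, -1.0, -3.1]
width: 0.011
finger_force: 30.0
```

Call:
servo_tool(
  plan=[
    [-0.18,0.06,0,0,0,0,5],
    [-0.36,0.13,0,0,0,0,5],
    [-0.54,0.19,0,0,0,0,5],
    [-0.7,0.25,0,0,0,0,5],
    [-0.87,0.31,0,0,0,0,5],
  ],
)

```text
time: 8.37
tool_pos: [0.5823, -0.0611, 0.2642]
ee_rot: [-3.139, 0.001, 1.022]
wrist_force: [0.2, -0.3, -3.7]
width: 0.0113
finger_force: 30.0
```

Call:
servo_tool(
  plan=[
    [-0.18,0.06,0,0,0,-0.03,5],
    [-0.36,0.13,0,0,0,-0.06,5],
    [-0.54,0.19,0,0,0,-0.1,5],
    [-0.7,0.25,0,0,0,-0.14,5],
    [-0.82,0.29,0,0,0,-0.18,5],
    [-0.87,0.31,0,0,0,-0.22,5],
    [-0.87,0.31,0,0,0,-0.26,5],
    [-0.87,0.31,0,0,0,-0.3,5],
    [-0.87,0.31,0,0,0,-0.324,5],
    [-0.87,0.31,0,0,0,-0.324,5],
    [-0.87,0.31,0,0,0,-0.324,5],
    [-0.87,0.31,0,0,0,-0.324,5],
  ],
)

```text
time: 9.37
tool_pos: [0.5641, -0.15, 0.2649]
ee_rot: [-3.14, -0.0, 1.531]
wrist_force: [-0.2, 0.3, -3.4]
width: 0.0108
finger_force: 30.0
```

```bash
python3 - <<'E'
from h import *
np.set_printoptions(precision=4,suppress=True)
a=snap('side');b=snap('top')
A=cv2.resize(a[60:220,190:350],None,fx=2.5,fy=2.5,interpolation=2);W=cv2.resize(b[130:290,260:420],None,fx=2.5,fy=2.5,interpolation=2)
cv2.imwrite('pics/i.png',np.hstack([A,W])[:,:,::-1])
for c in('side','top'):
  for n in('green_pail_mid','green_pail_grip'):
    print(c,n,[(np.round(d['extent'],1),round(d['conf'],2)) for d in robot.find_in(n,c)][:2])
o=robot.get_obs();print(o['tool_pos'],o['ee_rot'],o['wrist_force'])
E
```

```text
side green_pail_mid [(array([262.1, 118.5,  42.8,  80.4]), 0.82)]
side green_pail_grip [(array([256.6, 102.7,  12.3,  42.3]), 0.58)]
top green_pail_mid [(array([370.1, 187.7,  61.1,  60. ]), 0.75)]
top green_pail_grip [(array([374.4, 180.1,  73.1,  19.3]), 0.76)]
[ 0.5647 -0.1497  0.2656] [3.1415 0.0001 1.5319] [-0.9409  0.6962 -3.6363]
```

View pics/i.png

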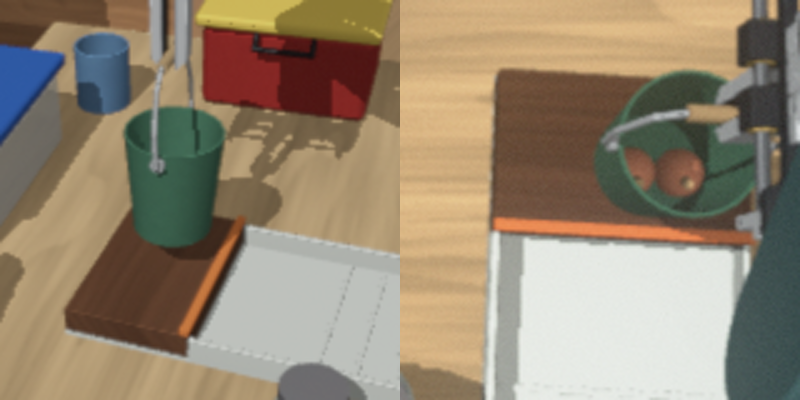

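```bash
python3 - <<'E'
from h import *
np.set_printoptions(precision=4,suppress=True)
print(atz('top',(376.8,187.2),.2046), 'rim front/back', atz('top',(377,216/2.5+130),.2046),atz('top',(377,71/2.5+130),.2046))
# side: hinge boss at crop (157,165); rim extents; bottom lowest at (170,243)
q=(190+157/2.5,60+165/2.5);o,d=ray('side',q);s=(-.1497+.059-o[1])/d[1];print('hinge boss on y plane',o+s*d)
q=(190+172/2.5,60+243/2.5);o,d=ray('side',q);s=(-.1497+.042-o[1])/d[1];print('bottom near edge',o+s*d)
E
```

```text
[ 0.5591 -0.1503  0.2046] rim front/back [ 0.5085 -0.1482  0.2046] [ 0.61   -0.1532  0.2046]
hinge boss on y plane [ 0.5617 -0.0907  0.1954]
bottom near edge [ 0.551  -0.1077  0.0921]
```

Call:
servo_tool(
  plan=[
    [0,0.04,0,0,0,0,5],
    [0,0.08,0.05,0,0,0,5],
    [0,0.12,0.12,0,0,0,5],
    [0,0.12,0.2,0,0,0,5],
    [0,0.12,0.28,0,0,0,5],
    [0,0.12,0.36,0,0,0,5],
    [0,0.12,0.42,0,0,0,5],
    [0,0.12,0.46,0,0,0,5],
    [0,0.12,0.49,0,0,0,5],
    [0,0.12,0.51,0,0,0,5],
    [0,0.12,0.51,0,0,0,5],
    [0,0.12,0.51,0,0,0,5],
  ],
)

```text
time: 10.67
tool_pos: [0.5768, -0.1503, 0.2149]
ee_rot: [3.141, 0.0, 1.532]
wrist_force: [0.8, -0.2, -3.6]
width: 0.0108
finger_force: 30.0
```

Call:
servo_tool(
  plan=[
    [0,0,0.01,0,0,0,5],
    [0,0,0.02,0,0,0,5],
    [0,0,0.03,0,0,0,5],
    [0,0,0.03,0,0,0,5],
    [0,0,0.03,0,0,0,5],
  ],
)

```text
time: 11.08
tool_pos: [0.5768, -0.1503, 0.2118]
ee_rot: [3.141, 0.0, 1.532]
wrist_force: [-0.4, -0.2, -2.7]
width: 0.011
finger_force: 30.0
```

Call:
servo_tool(
  plan=[
    [0,0,0.01,0,0,0,5],
    [0,-0.06,0.015,0,0,0,5],
    [0,-0.12,0.02,0,0,0,5],
    [0,-0.18,0.03,0,0,0,5],
    [0,-0.23,0.04,0,0,0,5],
    [0,-0.28,0.055,0,0,0,5],
    [0,-0.34,0.075,0,0,0,5],
    [0,-0.39,0.1,0,0,0,5],
    [0,-0.45,0.13,0,0,0,5],
    [0,-0.45,0.13,0,0,0,5],
  ],
)

```text
time: 11.92
tool_pos: [0.5304, -0.1483, 0.198]
ee_rot: [-3.14, -0.0, 1.532]
wrist_force: [1.1, 0.2, -1.2]
width: 0.0109
finger_force: 30.0
```

```bash
python3 - <<'E'
from h import *
np.set_printoptions(precision=4,suppress=True)
a=snap('side');b=snap('top')
A=cv2.resize(a[60:220,190:350],None,fx=2.5,fy=2.5,interpolation=2);W=cv2.resize(b[130:290,260:420],None,fx=2.5,fy=2.5,interpolation=2)
cv2.imwrite('pics/j.png',np.hstack([A,W])[:,:,::-1])
for c in('side','top'):
  for n in('green_pail_mid','green_pail_grip'):
    print(c,n,[(np.round(d['extent'],1),round(d['conf'],2)) for d in robot.find_in(n,c)][:2])
o=robot.get_obs();print(o['tool_pos'],o['ee_rot'],o['wrist_force'])
E
```

```text
side green_pail_mid [(array([255.3, 139.8,  47.7,  66.6]), 0.94)]
side green_pail_grip [(array([268.9, 111.9,  10.1,  11.7]), 0.5)]
top green_pail_mid [(array([357.9, 182.6,  48.9,  54.4]), 0.93)]
top green_pail_grip [(array([363.7, 190.4,  19. ,  19.8]), 0.52), (array([354.8, 194.3,  44.6,  24.8]), 0.5)]
[ 0.532  -0.1485  0.1985] [3.1415 0.     1.5319] [ 0.6749 -0.1456 -1.6773]
```

View pics/j.png

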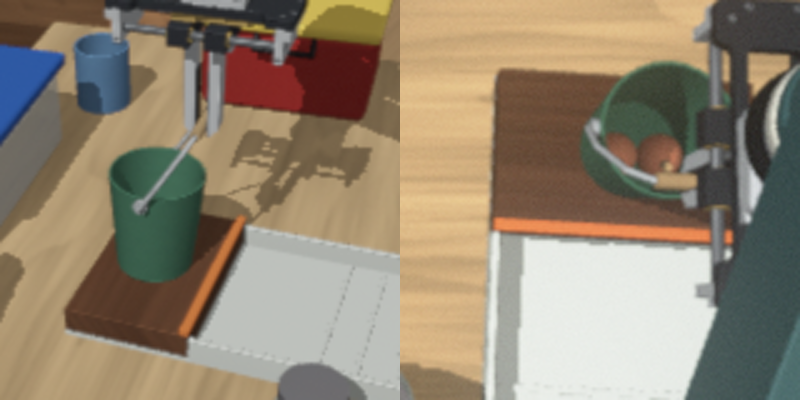

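The pail stands upright on the stand with the bail leaning forward, hinge boss at crop (140,207). Next I check the gap between the pail and the strip.

```bash
python3 - <<'E'
from h import *
np.set_printoptions(precision=4,suppress=True)
q=(190+140/2.5,60+207/2.5);o,d=ray('side',q);s=(-.149+.059-o[1])/d[1];print('boss',o+s*d)
q=(190+157/2.5,60+279/2.5);print('bottom near',atz('side',q,.035))
print('rim',[atz('top',(260+(x-400)/2.5,130+y/2.5),.15) for x,y in((665,198),(665,62),(592,130))])
b=snap('top');h=cv2.cvtColor(b,cv2.COLOR_RGB2HSV);m=cv2.inRange(h,(8,150,150),(16,255,255));ys,xs=np.nonzero(m[200:240,300:400]);print(len(ys));
for c in(305,330,350):
  r=np.nonzero(m[200:240,c])[0]+200;print(c,r,atz('top',(c,r.min()-.5),.041),atz('top',(c,r.max()+.5),.041))
E
```

```text
boss [ 0.5798 -0.09    0.1437]
bottom near [ 0.5699 -0.1146  0.035 ]
rim [array([ 0.527 , -0.1467,  0.15  ]), array([ 0.6297, -0.1514,  0.15  ]), array([ 0.5779, -0.0943,  0.15  ])]
427
305 [217 218 219 220 221] [ 0.5241 -0.0513  0.041 ] [ 0.5137 -0.0511  0.041 ]
330 [219 220 221 222 223] [ 0.5198 -0.1037  0.041 ] [ 0.5093 -0.1034  0.041 ]
350 [220 221 222 223 224] [ 0.5176 -0.1458  0.041 ] [ 0.5071 -0.1454  0.041 ]
```

The gap is about 18 mm (pail front 0.536, strip back 0.518). I'll lift slightly, set the pail down 15 mm nearer the strip, and lean the bail again.

Call:
servo_tool(
  plan=[
    [0,0.1,-0.06,0,0,0,5],
    [0,0.21,-0.1,0,0,0,5],
    [0,0.32,-0.14,0,0,0,5],
    [0,0.42,-0.18,0,0,0,5],
    [0,0.44,-0.24,0,0,0,5],
    [0,0.4,-0.28,0,0,0,5],
    [0,0.35,-0.28,0,0,0,5],
    [0,0.3,-0.28,0,0,0,5],
    [0,0.3,-0.28,0,0,0,5],
    [0,0.3,-0.28,0,0,0,5],
    [0,0.3,-0.28,0,0,0,5],
    [0,0.3,-0.28,0,0,0,5],
  ],
)

```text
time: 13.27
tool_pos: [0.5614, -0.1496, 0.2264]
ee_rot: [-3.141, -0.0, 1.532]
wrist_force: [0.0, 0.7, -3.0]
width: 0.0107
finger_force: 30.0
```

Call:
servo_tool(
  plan=[
    [0,0,0,0,0,0,5],
    [0,0,0,0,0,0,5],
    [0,0,0.02,0,0,0,5],
    [0,0,0.04,0,0,0,5],
    [0,0,0.06,0,0,0,5],
    [0,0,0.08,0,0,0,5],
    [0,0,0.1,0,0,0,5],
    [0,0,0.12,0,0,0,5],
    [0,0,0.14,0,0,0,5],
    [0,0,0.155,0,0,0,5],
    [0,0,0.16,0,0,0,5],
    [0,0,0.16,0,0,0,5],
  ],
)

```text
time: 14.27
tool_pos: [0.5619, -0.1497, 0.2112]
ee_rot: [3.14, 0.0, 1.532]
wrist_force: [-0.6, -0.5, -0.6]
width: 0.0109
finger_force: 30.0
```

Call:
servo_tool(
  plan=[
    [0,-0.06,0.01,0,0,0,5],
    [0,-0.12,0.02,0,0,0,5],
    [0,-0.18,0.03,0,0,0,5],
    [0,-0.23,0.04,0,0,0,5],
    [0,-0.28,0.055,0,0,0,5],
    [0,-0.34,0.075,0,0,0,5],
    [0,-0.39,0.1,0,0,0,5],
    [0,-0.45,0.135,0,0,0,5],
    [0,-0.45,0.135,0,0,0,5],
  ],
)

```text
time: 15.02
tool_pos: [0.5144, -0.1479, 0.1973]
ee_rot: [-3.139, 0.0, 1.531]
wrist_force: [-3.6, 0.6, 5.2]
width: 0.0111
finger_force: 30.0
```

```bash
python3 - <<'E'
from h import *
np.set_printoptions(precision=4,suppress=True)
a=snap('side');b=snap('top')
o=robot.get_obs();print(o['tool_pos'],o['wrist_force'])
for c,im in(('top',b),('side',a)):
  h=cv2.cvtColor(im,cv2.COLOR_RGB2HSV);m=cv2.inRange(h,(65,70,20),(90,255,255))
  n,l,s,ce=cv2.connectedComponentsWithStats(m);print(c,[list(map(int,x)) for x in s[1:] if x[4]>150])
  print(robot.find_in('green_pail_mid',c)[:1])
E
```

```text
[ 0.5152 -0.148   0.1975] [-2.0203  0.9363  5.474 ]
top [[467, 135, 33, 39, 273], [388, 136, 124, 248, 7008], [390, 360, 30, 24, 270]]
[{'extent': [359.4, 189.1, 49.9, 55.9], 'conf': 0.89}]
side [[479, 106, 33, 62, 470], [240, 121, 37, 53, 1516], [437, 160, 54, 96, 908], [60, 219, 38, 46, 919]]
[{'extent': [261.0, 141.8, 42.4, 66.7], 'conf': 0.9}]
```

Call:
servo_tool(
  plan=[
    [0,-0.08,0.04,0,0,0,5],
    [0,-0.13,0.08,0,0,0,5],
    [0,-0.18,0.125,0,0,0,5],
    [0,-0.23,0.18,0,0,0,5],
    [0,-0.28,0.245,0,0,0,5],
    [0,-0.32,0.31,0,0,0,5],
    [0,-0.36,0.38,0,0,0,5],
    [0,-0.385,0.45,0,0,0,5],
    [0,-0.385,0.45,0,0,0,5],
  ],
)

```text
time: 15.97
tool_pos: [0.4768, -0.146, 0.1495]
ee_rot: [-3.138, -0.001, 1.532]
wrist_force: [-1.7, 0.2, 0.4]
width: 0.0107
finger_force: 30.0
```

```bash
python3 - <<'E'
from h import *
np.set_printoptions(precision=4,suppress=True)
a=snap('side');b=snap('top')
A=cv2.resize(a[60:220,190:350],None,fx=2.5,fy=2.5,interpolation=2);W=cv2.resize(b[130:290,260:420],None,fx=2.5,fy=2.5,interpolation=2)
cv2.imwrite('pics/k.png',np.hstack([A,W])[:,:,::-1])
o=robot.get_obs();print(o['tool_pos'],o['wrist_force'])
for c in('side','top'):print(robot.find_in('green_pail_mid',c)[:1])
E
```

```text
[ 0.4781 -0.1463  0.1513] [-1.3538  0.4684  0.2631]
[{'extent': [266.6, 148.9, 55.9, 52.8], 'conf': 0.6}]
[{'extent': [367.4, 201.5, 65.7, 75.0], 'conf': 0.95}]
```

View pics/k.png

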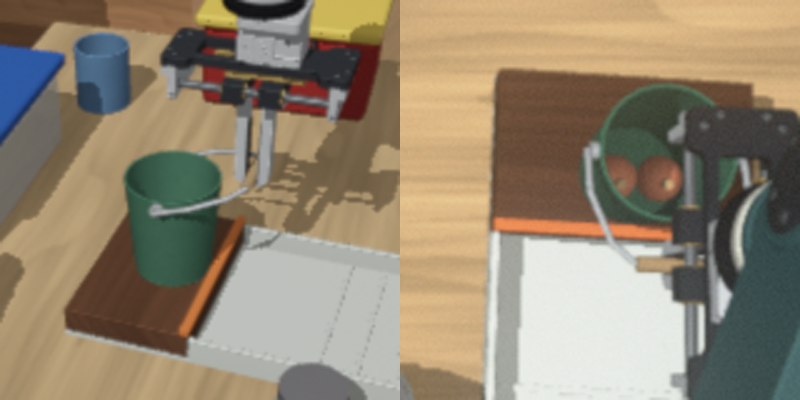

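The bail is leaning about 70° forward and the pail is upright, just behind the strip (grip at crop (660,264), past the strip). I've used all ten views, so from here I go by the detector and the forces. Now I start tipping.

Call:
servo_tool(
  plan=[
    [0,-0.03,-0.01,0,0,0,5],
    [0,-0.07,-0.02,0,0,0,5],
    [0,-0.11,-0.035,0,0,0,5],
    [0,-0.16,-0.05,0,0,0,5],
    [0,-0.21,-0.065,0,0,0,5],
    [0,-0.26,-0.08,0,0,0,5],
    [0,-0.31,-0.09,0,0,0,5],
    [0,-0.36,-0.1,0,0,0,5],
    [0,-0.41,-0.105,0,0,0,5],
    [0,-0.45,-0.11,0,0,0,5],
    [0,-0.48,-0.115,0,0,0,5],
    [0,-0.48,-0.115,0,0,0,5],
  ],
)

```text
time: 17.17
tool_pos: [0.4297, -0.1445, 0.1637]
ee_rot: [-3.142, 0.0, 1.532]
wrist_force: [0.5, 0.9, -0.8]
width: 0.0108
finger_force: 30.0
```

```bash
cat > look.py <<'E'
from h import *
np.set_printoptions(precision=4,suppress=True)
a=snap('side');b=snap('top')
o=robot.get_obs();print(o['time'],o['tool_pos'],o['wrist_force'])
for c,im in(('side',a),('top',b)):
  for n in('green_pail_mid','green_pail_grip','onion_a_mid','tray'):print(c,n,[(np.round(d['extent']).astype(int).tolist(),round(d['conf'],2)) for d in robot.find_in(n,c)][:3])
h=cv2.cvtColor(a,cv2.COLOR_RGB2HSV);m=cv2.inRange(h,(65,80,20),(90,255,255));m[:, :225]=0;m[:,340:]=0;m[:85]=0;m[200:]=0
ys,xs=np.nonzero(m);c,(s),ang=cv2.minAreaRect(np.c_[xs,ys].astype(np.float32));print('side green rect',c,s,ang,len(xs))
E
python3 look.py
```

```text
17.2667 [ 0.4303 -0.1446  0.1637] [0.6954 0.4285 0.0183]
side green_pail_mid [([281, 144, 69, 48], 0.66)]
side green_pail_grip [([308, 128, 15, 16], 0.5)]
side onion_a_mid []
side tray [([298, 182, 161, 88], 0.59)]
top green_pail_mid [([370, 224, 67, 87], 0.9), ([350, 210, 14, 20], 0.75)]
top green_pail_grip [([369, 248, 64, 39], 0.88)]
top onion_a_mid [([364, 209, 21, 20], 0.71)]
top tray [([347, 256, 109, 195], 0.59)]
side green rect (268.0491638183594, 144.0409698486328) (37.25873565673828, 53.51941680908203) 39.80556869506836 1531
```

```bash
cat > fit.py <<'E'
from h import *
from scipy.optimize import minimize
T=np.array([.507,-.147]);tx=np.array([-.9993,.038]);ty=np.array([-.038,-.9993])
def W(x,y,z): return np.c_[T+np.outer(x,tx)+np.outer(y,ty),z]
th=np.linspace(0,2*np.pi,40)
def sil(p):
    bx,bz,f=p[0],p[1],p[2];P=[]   # bx,bz: bottom centre
    for r,h in((.042,0),(.052,.115)):
        u=r*np.cos(th);P.append(W(bx+u*np.cos(f)+h*np.sin(f),r*np.sin(th),bz-u*np.sin(f)+h*np.cos(f)))
    q=proj('side',np.vstack(P));m=np.zeros((384*4,512*4),np.uint8);cv2.fillConvexPoly(m,cv2.convexHull((q*4).astype(np.int32)),1);return m
def run(p0):
    a=snap('side');h=cv2.cvtColor(a,cv2.COLOR_RGB2HSV);m=cv2.inRange(h,(65,80,20),(90,255,255));m[:,:225]=0;m[:,340:]=0;m[:85]=0;m[200:]=0
    k=np.ones((3,3),np.uint8);m=cv2.morphologyEx(m,cv2.MORPH_CLOSE,k,iterations=2)
    M=cv2.resize(m//255,None,fx=4,fy=4,interpolation=0)
    f=lambda p:1-(sil(p)&M).sum()/max(1,(sil(p)|M).sum())
    r=min((minimize(f,[p0[0],p0[1],x],method='Nelder-Mead',options=dict(initial_simplex=[[p0[0],p0[1],x],[p0[0]+.02,p0[1],x],[p0[0],p0[1]+.02,x],[p0[0],p0[1],x+.2]])) for x in(p0[2]-.3,p0[2],p0[2]+.3)),key=lambda r:r.fun)
    bx,bz,t=r.x;s,c=np.sin(t),np.cos(t)
    print('bottom',r.x[:2].round(4),'tilt deg',np.degrees(t).round(1),'IoU',round(1-r.fun,3),'front bottom corner',(bx+.042*c).round(4),(bz-.042*s).round(4),'low mouth',(bx+.052*c+.115*s).round(4),(bz-.052*s+.115*c).round(4),'hinge',(bx+.106*s).round(4),(bz+.106*c).round(4))
E
python3 -c "
from fit import *
run([-.047,.055,.5])"
```

```text
bottom [-0.052   0.0477] tilt deg 25.0 IoU 0.884 front bottom corner -0.0139 0.0299 low mouth 0.0438 0.1299 hinge -0.0072 0.1437
```

The pail fit gives 25° of tilt with its bottom rim braced at the strip. Continuing.

Call:
servo_tool(
  plan=[
    [0,-0.04,-0.005,0,0,0,5],
    [0,-0.09,-0.01,0,0,0,5],
    [0,-0.15,-0.02,0,0,0,5],
    [0,-0.21,-0.03,0,0,0,5],
    [0,-0.27,-0.035,0,0,0,5],
    [0,-0.32,-0.035,0,0,0,5],
    [0,-0.37,-0.03,0,0,0,5],
    [0,-0.41,-0.025,0,0,0,5],
    [0,-0.45,-0.02,0,0,0,5],
    [0,-0.48,-0.01,0,0,0,5],
    [0,-0.48,-0.01,0,0,0,5],
  ],
)

```text
time: 18.63
tool_pos: [0.3818, -0.1425, 0.1642]
ee_rot: [-3.141, -0.0, 1.532]
wrist_force: [0.6, 0.2, -1.8]
width: 0.011
finger_force: 30.0
```

```bash
python3 look.py; python3 -c "
from fit import *
run([-.04,.08,1.])"
```

```text
18.7333 [ 0.3823 -0.1426  0.1643] [ 0.748  -0.7228 -2.7093]
side green_pail_mid [([299, 150, 71, 42], 0.72)]
side green_pail_grip [([318, 144, 31, 35], 0.53)]
side onion_a_mid []
side tray [([295, 183, 163, 88], 0.61)]
top green_pail_mid [([365, 248, 67, 97], 0.92)]
top green_pail_grip [([363, 279, 67, 36], 0.54)]
top onion_a_mid []
top tray [([346, 255, 109, 197], 0.92)]
side green rect (287.5, 150.5) (37.0, 51.0) 90.0 1535
bottom [-0.0301  0.0783] tilt deg 75.6 IoU 0.874 front bottom corner -0.0197 0.0376 low mouth 0.0942 0.0565 hinge 0.0726 0.1046
```

Call:
servo_tool(
  plan=[
    [0,-0.04,0.04,0,0,0,5],
    [0,-0.08,0.09,0,0,0,5],
    [0,-0.12,0.14,0,0,0,5],
    [0,-0.15,0.2,0,0,0,5],
    [0,-0.18,0.26,0,0,0,5],
    [0,-0.2,0.32,0,0,0,5],
    [0,-0.21,0.38,0,0,0,5],
    [0,-0.22,0.44,0,0,0,5],
    [0,-0.22,0.5,0,0,0,5],
    [0,-0.22,0.55,0,0,0,5],
    [0,-0.22,0.55,0,0,0,5],
    [0,-0.22,0.55,0,0,0,5],
  ],
)

```text
time: 20.18
tool_pos: [0.3586, -0.1424, 0.1113]
ee_rot: [-3.138, 0.002, 1.532]
wrist_force: [-7.8, 1.2, 12.4]
width: 0.0109
finger_force: 30.0
```

```bash
python3 look.py; python3 -c "
from fit import *
run([-.02,.08,1.6])"
```

```text
20.2833 [ 0.359  -0.1425  0.1115] [-6.9161  1.4475 11.4835]
side green_pail_mid [([306, 164, 72, 46], 0.64), ([325, 163, 28, 36], 0.22)]
side green_pail_grip [([327, 163, 28, 39], 0.66)]
side onion_a_mid [([335, 180, 12, 14], 0.71)]
side tray [([296, 183, 162, 86], 0.77), ([328, 187, 8, 13], 0.69)]
top green_pail_mid [([358, 262, 64, 85], 0.77)]
top green_pail_grip [([356, 288, 67, 34], 0.68)]
top onion_a_mid [([359, 263, 63, 86], 0.58), ([356, 301, 5, 22], 0.53)]
top tray [([347, 256, 108, 196], 0.97)]
side green rect (297.7000427246094, 161.10000610351562) (43.37971878051758, 36.224300384521484) 26.56505012512207 1385
bottom [-0.0024  0.08  ] tilt deg 103.9 IoU 0.876 front bottom corner -0.0125 0.0392 low mouth 0.0968 0.0019 hinge 0.1005 0.0546
```

The pail is lying at 104° with its lower rim on the trough floor and the grip pressing about 13 N. I'll relieve that, open and withdraw straight up.

Call:
servo_tool(
  plan=[
    [0,-0.01,-0.02,0,0,0,5],
    [0,-0.01,-0.03,0,0,0,5],
    [0,-0.01,-0.03,0,0,0,5],
  ],
)

```text
time: 20.98
tool_pos: [0.3595, -0.1419, 0.1127]
ee_rot: [3.141, 0.0, 1.532]
wrist_force: [-0.4, -0.0, 1.0]
width: 0.0111
finger_force: 30.0
```

Call:
servo_tool(
  plan=[
    [0,0,0,0,0,0,20],
    [0,0,0,0,0,0,35],
    [0,0,0,0,0,0,35],
    [0,0,0,0,0,0,35],
    [0,0,0,0,0,0,35],
    [0,0,-0.1,0,0,0,35],
    [0,0,-0.2,0,0,0,35],
    [0,0,-0.4,0,0,0,35],
    [0,0,-0.7,0,0,0,35],
    [0,0,-1,0,0,0,35],
    [0,0,-1,0,0,0,35],
    [0,0,-1,0,0,0,35],
  ],
)

```text
time: 21.98
tool_pos: [0.3607, -0.1425, 0.2158]
ee_rot: [3.136, 0.003, 1.532]
wrist_force: [-0.4, 0.3, 0.4]
width: 0.035
finger_force: 0.0
```

Call:
servo_tool(
  plan=[
    [-0.4,0,0,0,0,0,35],
    [-0.8,0,0,0,0,0,35],
    [-1,0,0,0,0,0,35],
    [-1,0,0,0,0,0,35],
  ],
)

```text
time: 22.32
tool_pos: [0.3545, -0.2443, 0.2108]
ee_rot: [-3.139, -0.001, 1.528]
wrist_force: [0.1, 0.1, 0.1]
width: 0.0349
finger_force: 0.0
```

Call:
servo_tool(
  plan=[
    [-0.4,0,0,0,0,0,35],
    [-0.8,0,0,0,0,0,35],
    [-1,0,0,0,0,0,35],
    [-1,0,0,0,0,0,35],
  ],
)

```text
time: 22.65
tool_pos: [0.3507, -0.3436, 0.2107]
ee_rot: [-3.139, -0.002, 1.528]
wrist_force: [0.4, 0.3, 0.7]
width: 0.0346
finger_force: 0.0
```

```bash
python3 look.py; python3 -c "
from fit import *
run([0,.08,1.8])
b=snap('top')
h=cv2.cvtColor(b,cv2.COLOR_RGB2HSV);m=cv2.inRange(h,(0,70,50),(16,255,220));m[:228]=0;m[352:]=0;m[:,:296]=0;m[:,400:]=0
n,l,s,ce=cv2.connectedComponentsWithStats(m)
for i in range(1,n):
  if s[i,4]>15:
    X=atz('top',ce[i],.024)[:2]-T;print(s[i],'tray xy',X@tx,X@ty)
"
```

```text
22.75 [ 0.3513 -0.3406  0.2115] [-0.3477 -0.3378 -0.6754]
side green_pail_mid [([308, 164, 70, 49], 0.96)]
side green_pail_grip [([326, 164, 31, 38], 0.64)]
side onion_a_mid [([333, 178, 11, 15], 0.61)]
side tray [([296, 185, 164, 86], 0.96)]
top green_pail_mid [([357, 264, 61, 91], 0.65)]
top green_pail_grip [([357, 291, 65, 32], 0.74)]
top onion_a_mid [([361, 301, 21, 22], 0.66)]
top tray [([346, 256, 110, 196], 0.86)]
side green rect (298.1000061035156, 161.29998779296875) (43.37971878051758, 36.224300384521484) 26.56505012512207 1383
bottom [-0.0026  0.0813] tilt deg 106.0 IoU 0.873 front bottom corner -0.0142 0.041 low mouth 0.0936 -0.0004 hinge 0.0992 0.0521
[338 291   8   7  25] tray xy 0.14328768683700566 -0.015682129500576344
[329 293  17  16 136] tray xy 0.15925341157608464 -0.026205807578359133
[352 292  16   8 104] tray xy 0.14651558851557764 0.022604183864239173
[353 303  16   6  59] tray xy 0.16663609896096032 0.024155735151714132
```

Both onions are in the trough at tray (0.156, ±0.024), ahead of the pail's mouth (0.094–0.122). The pail is lying at 106° and the gripper is well clear, so I'm handing in.

```bash
python3 -c "
from h import *
print(robot.close_job())"
```

```text
the job is handed in; nothing more can be done
None
```

The job is handed in at about 23 s: the green pail lies on its side with its mouth in the trough, both onions are out of it in the trough, and the gripper was clear (final state measured from the cameras, result not reported back).

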